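# Unlatch the bearing sample tray and hold it level over the counter scanner

## Task

Slide the red latch knob all the way to the green-marked end of its track to free the orange sample tray, then lift the tray by its black fin without letting the loose steel ball leave its white pocket ring. Carry it over the green-glass window of the counter scanner and finish still holding it there: level, centred on the window, its long side along the window's long side, its underside about 10 cm above the glass. Leave the doorknob sample, the grommet tin and the carton sealer where they are.

Things in the scene. Friction and masses are not known exactly. Their poses are not given: they have to be found in the camera images.
- dock: Fixed grey base plate, 18 mm thick, x -65 to +115, y -100 to +100 mm, with 6 mm ridges around the tray. Origin on the counter under the nest's centre; z up, y along the nest's long side and the latch track. Track: steel bar 22 mm wide, top 28 mm up, at x = +86, y -38 to +98 mm; red mark beside its locked end (y = -10), green at its open end (y = +70). Place and yaw vary
- latch (a joint): Slide latch on the dock's track, m: 0 locked (red mark), 0.08 fully open at the end stop (green mark); grows along dock +y. Friction about 1.5 N, no spring, stays where left. Its steel tongue reaches over a lug on the tray's side and blocks lifting; clear of the lug above 0.025. Starts at 0 to 0.008
- latch_knob (a point): Grip point in the latch's red plastic knob, which stands upright: 14 mm (dock x) by 20 mm (dock y), from 41 mm to 77 mm above the counter; this point is on its axis 63 mm above the counter. Axes as the dock's
- tray: Loose orange tray 100 (x) x 170 (y) x 14 mm, about 0.25 kg, floor 5 mm, underside 18 mm above the counter in the dock. Origin: centre of its underside; z up, y long side. In its middle a black upright fin, the handle: 14 mm thick (x), 44 mm long (y), top 72 mm above the underside. Ball pocket at the -y end, fixed brass bushing at the +y end as balance. Lug on the +x side, y = -10 mm
- fin (a point): Grip point in the black fin: 50 mm above the tray's underside, on the tray's vertical centre line. Axes as the tray's
- pocket (a point): Centre of the ball's pocket: a white ring of 26 mm inner diameter and 2.5 mm height on the tray's floor, 55 mm from the tray's centre towards -y. The point lies 12.5 mm above the tray's floor, where the ball's centre is when the ball sits in the middle
- ball_center (a point): Centre of the loose steel ball, 25 mm in diameter, 64 g. It has some 5 mm of play in the pocket and rolls over the ring when the tray is tipped by about 35 degrees or jerked
- scanner: Fixed black counter scanner that looks up, 140 (x) x 200 (y) x 25 mm, with a green glass window 98 x 158 mm in its top. Origin: centre of its underside on the counter; z up, y along its long side. Position and turn differ each time
- scan_center (a point): Centre of the scanner's glass window, 25 mm above the counter. Axes as the scanner's
- doorknob: Bystander: brass doorknob sample on an 80 x 80 mm wooden base, 73 mm high. Origin: centre of its underside
- grommet_tin: Bystander: round blue tin, 89 mm across, 54 mm high. Origin: centre of its underside
- carton_sealer: Bystander: white plastic carton sealer (tape gun) with a roll of brown tape, 62 x 150 mm, 86 mm high. Origin: centre of its underside

How it is judged (in metres and radians):
On the way, in this order (a step that is already met when the one before it is completed fails the run):
1. the latch is slid to the green end of its track (within 10 mm of the end stop) (value of joint latch above 0.07 m), for 0.2 s.
2. the tray is lifted off the dock by the gripper with the ball in its pocket (height (world z) of tray above 0.05 m and contact force between the fingers and tray above 0.5 N and distance between ball_center and pocket below 0.014 m), for 0.2 s.
At the end, for the whole second after the job is handed in: Gripper holds tray still: centre within 25 mm of window centre, underside 70-130 mm above glass, tilt under 0.1 rad, long side within 0.2 rad of window's; ball within 14 mm of pocket centre, latch within 10 mm of open end, bystanders moved under 20 mm (horizontal distance between tray and scan_center below 0.025 m and z of tray in the frame of scan_center between 0.07 and 0.13 m and angle between tray's own z axis and vertical below 0.1 rad and angle between the y axis of tray and the y axis of scanner, either way round below 0.2 rad and linear speed of tray below 0.02 m/s and angular speed of tray below 0.15 rad/s and contact force between the fingers and tray above 0.5 N and distance between ball_center and pocket below 0.014 m and value of joint latch above 0.07 m and distance of each of doorknob, grommet_tin, carton_sealer from where it was at the start of the episode below 0.02 m); the arm keeps its last pose, push and grip.
It fails at once if the ball leaves its pocket ring (distance between ball_center and pocket above 0.014 m).
It fails at once if a bystander is pushed more than 20 mm (distance of any of doorknob, grommet_tin, carton_sealer from where it was at the start of the episode above 0.02 m).
It also fails if it takes over 64 s, if anything falls off the work surface, if the arm or the gripper's body presses on something with over 40 N, if the wrist force passes 120 N, or if a joint passes its speed limit or range.

## Robot

A 6-joint arm with a two-finger parallel gripper is mounted at the origin on the work surface. World frame = base frame: x ahead of the robot, y to its left, z up, the work surface at z = 0. Lengths are in mm, angles in rad, forces in N, time in s.
With the tool pointing down it reaches from about 350 to 975 mm from the base axis. Payload 7.1 kg.
Tool frame: the origin (TCP) lies at the very end of the fingers, on their centre line; the grasp point (between the pads) lies 19 mm behind it; x points along the fingers, y is the direction in which the jaws open and shut, and the axes are right-handed (so a half turn about x gives the same grasp; the last joint's range is limited). The gripper opens to 88 mm and grips with 3 to 60 N. Pads are 20 mm wide; open, the fingers measure 115 mm over their backs; the gripper's body (75 mm by 178 mm) begins 61 mm behind the grasp point.
Start: joints at [-1.177, 0.423, 1.63, -0, 1.089, -0.019], TCP at [250.75, -572.476, 222.675] pointing down, gripper open.
Joint ranges: [-3, 3], [-0.9, 2.11], [0.09, 2.58], [-1.31, 4.45], [0.11, 2.69], [-2.54, 2.54]. Speed limits (rad/s): [2.39, 2.39, 3.01, 3.14, 3.14, 3.14].

## Interface

Orientations are given as a rotation vector (axis times angle).
In Python, from workcell import ctrl gives the robot as it stands. The module is installed in compiled form; this text tells all that it offers.
- The arm moves only by the tool carry_out, never from a script. Its argument "commands" is a list of rows, each a list of 6 numbers: the shift along the tool's x, y, z in m, then the turn, a rotation vector about the tool's x, y, z in degrees. In form: [[tx, ty, tz, rx, ry, rz], ...]. A call has 1 to 8 rows; each row shifts and turns the pose as measured when the row begins, along the tool's axes as they then stand; what a row does not reach is not made up. A row lasts 1/8 s, in which the tool goes at most 62.5 mm and 10.7 degrees, less where a joint would pass 70% of its speed; a pose out of reach is approached as far as the arm can. A call with a gripper value outside its range is refused whole. "grip" is the closure, from 0 (fully open) to 1 (shut), set as the call begins (left out, the last holds). The fingers move at their own pace and stop on an object; the grip force is fixed at half the most. Time passes only in rows, so rows that do not move let the fingers close. It gives the time, the measured TCP pose, the force and the opening at its end, in the units of the state.
- ctrl.get_obs(): the state, without advancing time (a new reading comes with each control period).
- ctrl.get_image(name): name is "scene" or "top" or "wrist"; returns a dict with "pixels" (384x512x3 uint8, blue, green, red), "intrinsics" (3x3 intrinsics, pixels), "rvec" (rotation vector, rad) and "tvec" (3), from world to camera coordinates, as OpenCV has them. Camera axes: x right, y down, z forward; pixel columns grow to the right and rows downward; lengths in mm; the calibration is good to about 2 mm. A picture is of the moment at which its call begins. There is no depth.
- ctrl.close_job(): hands the job in, once; it reports no verdict.
The state is a dict: "t": time; "qpos": joint angles; "qvel": joint speeds; "joint_torque": joint torques, N m; "ee_pos": TCP position; "orientation": TCP orientation; "ft_force": force on the tool from outside, world axes, zero at the start; "moment": the same for the moment, N m; "width": finger opening in mm.
Only numpy, scipy, OpenCV 4.12 (cv2) and the standard library are available. Lean on these libraries where they do the work, as an engineer would, in place of code of your own. Each camera call takes 0.05 s, during which the arm holds its last target. There are 200 camera calls.

## Working session

There is one attempt and no reset: what is moved stays moved. The work goes in short steps, Python scripts to look and compute and a tool call to move; the robot and the scene stay as the last step left them, time stands still between calls to the robot, and variables do not carry over. Pictures are saved under pics/ and viewed, about 8 in all and at most 12, crops included, and the job is handed in when it is done.

Besides the shell and the picture viewer there is one more tool, called after "Emit:" by a JSON object that holds its "op" and its "data". carry_out: Moves the arm, as the interface text tells. Its arguments: {"type":"object","properties":{"commands":{"type":"array"},"grip":{"type":"number"}},"required":["commands"]}

```bash
mkdir -p pics; cat > h.py <<'E'
import numpy as np, cv2
from scipy.spatial.transform import Rotation as R
from workcell import ctrl
def get(n):
    d=ctrl.get_image(n); return d
def ray(d,uv,z):
    K=np.array(d["intrinsics"],float);Rm=cv2.Rodrigues(np.array(d["rvec"],float))[0];t=np.array(d["tvec"],float).ravel()
    c=-Rm.T@t; v=Rm.T@np.linalg.inv(K)@np.array([uv[0],uv[1],1.]); return c+v*(z-c[2])/v[2]
def proj(d,p):
    return cv2.projectPoints(np.array([p],float),np.array(d["rvec"],float),np.array(d["tvec"],float),np.array(d["intrinsics"],float),None)[0].ravel()
E
python3 - <<'E'
from h import *
import pickle
for n in("top","scene"):
    d=get(n); pickle.dump(d,open(n+".pkl","wb")); cv2.imwrite(f"pics/{n}0.png",cv2.resize(d["pixels"],(768,576)) if n=="top" else d["pixels"])
    c=-cv2.Rodrigues(np.array(d["rvec"],float))[0].T@np.array(d["tvec"],float).ravel();print(n,c)
o=ctrl.get_obs();print(o)
E
```

```text
top [ 515.14573687   11.170756   1105.69533969]
scene [ 988.94963533 -294.27391609  737.6198028 ]
{'t': 0.1, 'qpos': array([-1.17702229e+00,  4.23779699e-01,  1.63058868e+00,  1.58489973e-05,
        1.08861757e+00, -1.90255044e-02]), 'qvel': array([ 0.00142765, -0.00225069, -0.00172549,  0.00016957,  0.00064563,
        0.0003809 ]), 'joint_torque': array([ 1.20713034e-04, -5.45612383e+01, -2.74324214e+01,  6.46381290e-02,
        1.87387259e-02, -7.68108777e-06]), 'ee_pos': array([ 250.55628018, -572.03492965,  221.97967874]), 'orientation': array([ 1.99433956,  0.4190201 , -1.99484036]), 'ft_force': array([ 0.12794135,  0.43072928, -0.20119865]), 'moment': array([-0.03424714,  0.00615354, -0.00794462]), 'width': 87.7765922207514}
```

View pics/top0.png

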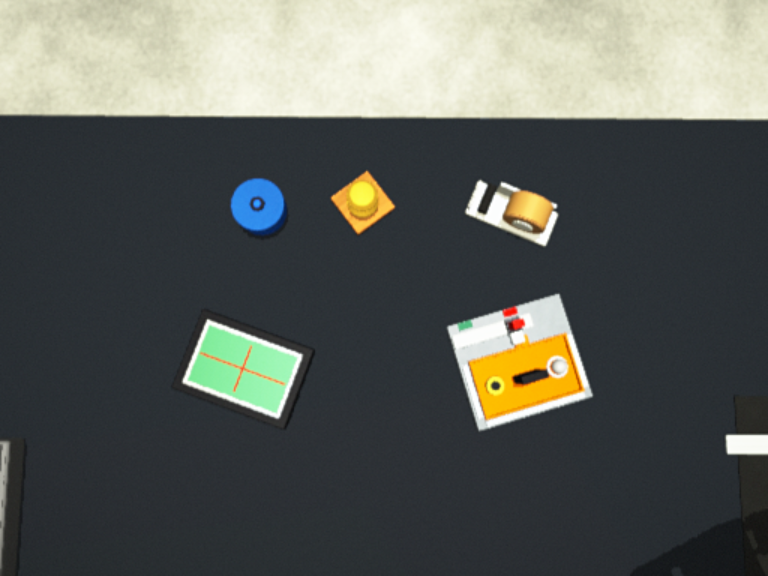

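View pics/scene0.png

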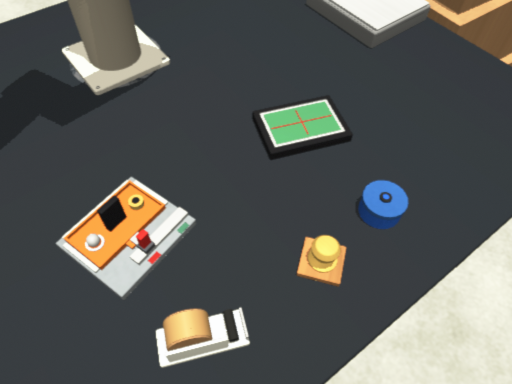

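The top view (shown at 1.5x) has the tray at (525,375), the knob at (516,323), the green mark at (465,325) and the scanner window at (243,368). The ball sits at (558,367) and the bystanders are further out at rows 180–240. The scene view agrees: the knob is at (144,240) next to the red mark.

```bash
python3 - <<'E'
from h import *
import pickle
d=pickle.load(open("top.pkl","rb"));s=pickle.load(open("scene.pkl","rb"))
def mask(d,lo,hi,roi):
    h=cv2.cvtColor(d["pixels"],cv2.COLOR_BGR2HSV);m=cv2.inRange(h,lo,hi);k=np.zeros_like(m);x0,y0,x1,y1=roi;k[y0:y1,x0:x1]=255;return m&k
def rect(d,m,z):
    p=cv2.findNonZero(m);b=cv2.boxPoints(cv2.minAreaRect(p));q=np.array([ray(d,u,z)[:2] for u in b])
    e1=q[1]-q[0];e2=q[2]-q[1];L=e1 if np.hypot(*e1)>np.hypot(*e2) else e2
    return q.mean(0),np.hypot(*e1),np.hypot(*e2),np.degrees(np.arctan2(L[1],L[0]))
print("tray",rect(d,mask(d,(8,150,120),(22,255,255),(300,215,395,285)),32))
print("glass",rect(d,mask(d,(45,60,60),(85,255,255),(110,200,215,290)),25))
def cen(m): return cv2.findNonZero(m).reshape(-1,2).mean(0)
g=mask(d,(60,80,60),(90,255,255),(295,205,325,225));print("greenmark",ray(d,cen(g),18))
h=cv2.cvtColor(d["pixels"],cv2.COLOR_BGR2HSV)
r=cv2.inRange(h,(0,170,80),(5,255,255))|cv2.inRange(h,(172,170,80),(180,255,255))
r[:, :295]=0;r[:,395:]=0
n,l,st,c=cv2.connectedComponentsWithStats(r)
for i in range(1,n):
    if st[i][4]>4:print("red",st[i],c[i],ray(d,c[i],18),ray(d,c[i],77))
h=cv2.cvtColor(s["pixels"],cv2.COLOR_BGR2HSV)
r=cv2.inRange(h,(0,170,60),(5,255,255))|cv2.inRange(h,(172,170,60),(180,255,255));r[:,250:]=0
n,l,st,c=cv2.connectedComponentsWithStats(r)
for i in range(1,n):
    if st[i][4]>4:print("sred",st[i],c[i],ray(s,c[i],18),ray(s,c[i],60))
b=cv2.inRange(cv2.cvtColor(d["pixels"],cv2.COLOR_BGR2HSV),(0,0,0),(180,255,60));b2=np.zeros_like(b);b2[240:262,335:368]=b[240:262,335:368]
print("fin",ray(d,cen(b2),60),rect(d,b2,80)[3])
# dock: bright region
m=mask(d,(0,0,60),(180,255,255),(290,190,400,290));print("dock",rect(d,m,18))
im=np.hstack([cv2.resize(d["pixels"][185:295,285:405],None,fx=4,fy=4,interpolation=cv2.INTER_CUBIC)[:440], cv2.resize(s["pixels"][170:300,50:150][:110],None,fx=3,fy=4)]);cv2.imwrite("pics/c.png",im)
R0=R.from_rotvec(ctrl.get_obs()["orientation"]).as_matrix();print(R0.round(3))
E
```

```text
tray (array([ 498.57521675, -236.0338544 ]), np.float64(171.69841371572647), np.float64(114.33910078868556), np.float64(-73.41683768423009))
glass (array([503.12327618, 230.89486113]), np.float64(96.52739709072551), np.float64(158.84789356334178), np.float64(-110.11025405548297))
greenmark [ 576.47170955 -139.91733516   18.        ]
red [336 204   9   7  39] [339.74358974 207.30769231] [ 599.02276075 -216.95957264   18.        ] [ 594.47300841 -204.5850695    77.        ]
red [340 213  10   7  53] [344.09433962 215.81132075] [ 577.49293656 -227.48908518   18.        ] [ 574.11102929 -214.54342832   77.        ]
sred [137 229  13  19 151] [143.07284768 238.17880795] [ 550.35512464 -214.21699821   18.        ] [ 575.9533216  -218.88945238   60.        ]
sred [149 253  11  10  49] [154.10204082 257.42857143] [ 598.82719867 -217.62066796   18.        ] [ 621.5963641  -222.09446984   60.        ]
fin [ 491.15440476 -238.46052237   60.        ] -74.28827035917857
dock (array([ 515.98473407, -231.09018559]), np.float64(206.7794251737827), np.float64(187.22454159390747), np.float64(-72.75881740079359))
[[-0.001  0.401 -0.916]
 [ 0.001 -0.916 -0.401]
 [-1.    -0.001 -0.   ]]
```

View pics/c.png

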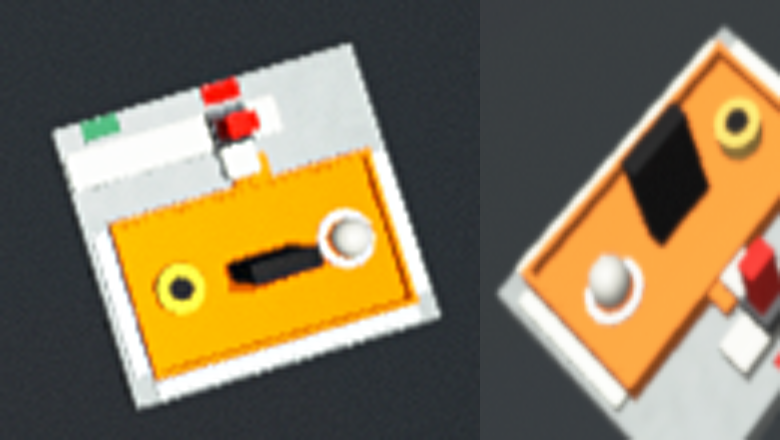

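Emit:
{"op": "carry_out", "data": {"commands": [[0, 0, 0, -10.4, 0, 0], [0, 0, 0, -10.4, 0, 0], [0, 0, 0, -10.4, 0, 0], [0, 0, 0, -10.4, 0, 0], [0, 0, 0, -10.4, 0, 0], [0, 0, 0, -10.4, 0, 0], [0, 0, 0, -10.4, 0, 0], [0, 0, 0, -10, 0, 0]], "grip": 0}}

```text
t: 1.1
ee_pos: [249.5, -569.5, 218.1]
orientation: [0.965, 1.356, -0.957]
ft_force: [-0.8, 0.1, 0.6]
width: 88.0
```

```bash
cat >> h.py <<'E'
def delta(p,yaw):
    """shift (mm) in the tool frame and remaining turn (deg) to TCP p, tool down with jaw axis at yaw deg"""
    o=ctrl.get_obs();M=R.from_rotvec(o["orientation"]).as_matrix();a=np.radians(yaw)
    y=np.array([np.cos(a),np.sin(a),0]);x=np.array([0,0,-1.]);T=np.c_[x,y,np.cross(x,y)]
    print("t",round(o["t"],2),"pos",o["ee_pos"].round(1),"w",round(o["width"],1),"F",o["ft_force"].round(1),"jaw yaw",np.degrees(np.arctan2(M[1,1],M[0,1])).round(2))
    print("shift",(M.T@(np.array(p)-o["ee_pos"])).round(1),"turn",np.degrees(R.from_matrix(M.T@T).as_rotvec()).round(2))
E
python3 -c "
from h import *
delta([576,-219,140],16.4)"
```

```text
t 1.1 pos [ 249.5 -569.5  218.1] w 88.0 F [-0.8  0.1  0.6] jaw yaw 19.09
shift [  79.9  423.2 -223.8] turn [ 2.69 -0.51  0.04]
```

Emit:
{"op": "carry_out", "data": {"commands": [[0.008, 0.06, -0.032, 0, 0, 0], [0.008, 0.06, -0.032, 0, 0, 0], [0.008, 0.06, -0.032, 0, 0, 0], [0.008, 0.06, -0.032, 0, 0, 0], [0.008, 0.06, -0.032, 0, 0, 0], [0.008, 0.06, -0.032, 0, 0, 0], [0.008, 0.045, -0.025, 2.5, 0, 0], [0, 0, 0, 0, 0, 0]]}}

```text
t: 2.1
ee_pos: [541.0, -251.9, 164.6]
orientation: [0.999, 1.341, -0.993]
ft_force: [-0.5, 0.2, -0.9]
width: 87.9
```

```bash
python3 -c "
from h import *
delta([576,-219,140],16.4)
d=get('wrist');cv2.imwrite('pics/w1.png',d['pixels'])"
```

```text
t 2.1 pos [ 541.  -251.9  164.6] w 87.9 F [-0.5  0.2 -0.9] jaw yaw 16.5
shift [ 24.7  43.  -21.4] turn [ 0.1  -0.54  0.13]
```

View pics/w1.png

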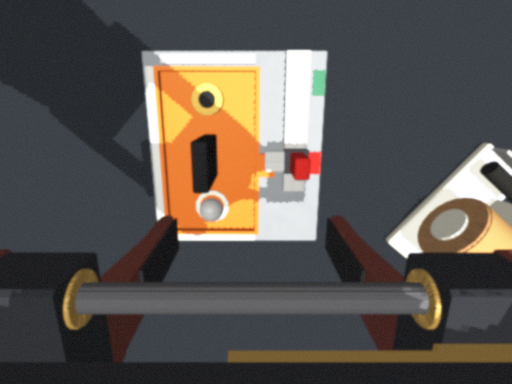

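The wrist view shows the knob at (300,167), the fin at (203,163) and the ball in its ring at (211,208). I'll cross-check positions from it.

```bash
python3 - <<'E'
from h import *
d=get('wrist');h=cv2.cvtColor(d["pixels"],cv2.COLOR_BGR2HSV)
r=(cv2.inRange(h,(0,150,40),(5,255,255))|cv2.inRange(h,(172,150,40),(180,255,255)));r[:130]=0;r[195:]=0;r[:,:285]=0;r[:,322:]=0
b=cv2.inRange(h,(0,0,0),(180,255,70));b[:125]=0;b[200:]=0;b[:,:185]=0;b[:,225:]=0
o=cv2.inRange(h,(5,150,60),(22,255,255));o[240:]=0;o[:,:140]=0;o[:,259:]=0
for n,m in(("knob",r),("fin",b),("tray",o)):
    p=cv2.findNonZero(m);print(n,cv2.boundingRect(p),cv2.boxPoints(cv2.minAreaRect(p)).round(0).tolist())
q=np.array([ray(d,u,32)[:2] for u in cv2.boxPoints(cv2.minAreaRect(cv2.findNonZero(o)))]);print("tray c",q.mean(0),q.tolist())
e=q[1]-q[0];print(np.degrees(np.arctan2(e[1],e[0])))
for n,p in(("knobtop",[576,-219,77]),("fintop",[492,-238,90])):print(n,proj(d,p))
E
```

```text
knob (292, 152, 30, 26) [[292.0, 152.0], [321.0, 152.0], [321.0, 177.0], [292.0, 177.0]]
fin (194, 134, 24, 57) [[193.0, 135.0], [216.0, 134.0], [218.0, 190.0], [195.0, 190.0]]
tray (151, 66, 108, 174) [[151.0, 66.0], [258.0, 66.0], [258.0, 239.0], [151.0, 239.0]]
tray c [ 488.09668791 -246.10905352] [[418.85517785155895, -174.87803646662655], [514.6936414521774, -146.66864696906435], [565.3073735957526, -314.85107775311246], [453.5305587426182, -348.0384529073795]]
16.401428108787854
knobtop [302.77328103 166.96493753]
fintop [200.2984646  163.38371251]
```

Emit:
{"op": "carry_out", "data": {"commands": [[0.012, 0.043, -0.021, 0, -0.5, 0], [0.01, 0, 0, 0, 0, 0], [0, 0, 0, 0, 0, 0]]}}

```text
t: 2.58
ee_pos: [572.6, -225.8, 143.2]
orientation: [0.997, 1.331, -1.002]
ft_force: [0.4, 0.6, -0.1]
width: 87.6
```

```bash
python3 -c "
from h import *
delta([576,-219,46],16.4)"
```

```text
t 2.58 pos [ 572.6 -225.8  143.2] w 87.6 F [ 0.4  0.6 -0.1] jaw yaw 16.12
shift [97.1  5.5 -5.7] turn [-0.28  0.05  0.2 ]
```

Emit:
{"op": "carry_out", "data": {"commands": [[0.025, 0.005, -0.005, 0, 0, 0], [0.03, 0, 0, 0, 0, 0], [0.025, 0, 0, 0, 0, 0], [0.01, 0, 0, 0, 0, 0], [0, 0, 0, 0, 0, 0]]}}

```text
t: 3.2
ee_pos: [572.7, -227.4, 54.1]
orientation: [1.003, 1.324, -1.008]
ft_force: [-0.0, -0.2, 0.2]
width: 87.6
```

```bash
python3 -c "
from h import *
delta([576,-219,45],16.4)
d=get('wrist');cv2.imwrite('pics/w2.png',d['pixels'])"
```

```text
t 3.2 pos [ 572.7 -227.4   54.1] w 87.6 F [-0.  -0.2  0.2] jaw yaw 15.65
shift [ 9.1  5.4 -7.3] turn [-0.75  0.19  0.09]
```

View pics/w2.png

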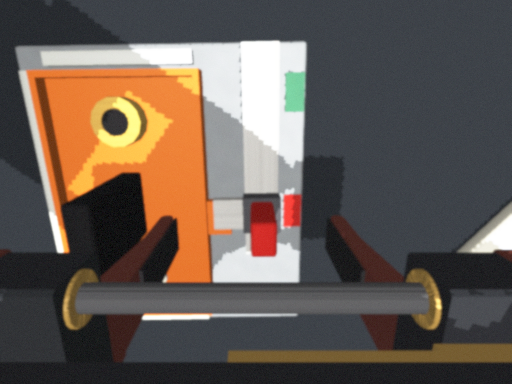

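The knob at (263,230) sits between the fingers, slightly right of centre. That matches the remaining shift of about +5 mm in tool y.

Emit:
{"op": "carry_out", "data": {"commands": [[0.008, 0.006, -0.009, -0.7, 0, 0], [0, 0, 0, 0, 0, 0]]}}

```text
t: 3.5
ee_pos: [577.6, -217.3, 47.9]
orientation: [0.993, 1.326, -0.997]
ft_force: [-0.2, -0.4, -0.1]
width: 87.8
```

Emit:
{"op": "carry_out", "data": {"commands": [[0, 0, 0, 0, 0, 0], [0, 0, 0, 0, 0, 0], [0, 0, 0, 0, 0, 0], [0, 0, 0, 0, 0, 0], [0, 0, 0, 0, 0, 0], [0, 0, 0, 0, 0, 0]], "grip": 1}}

```text
t: 4.25
ee_pos: [578.4, -217.1, 48.9]
orientation: [0.993, 1.324, -0.996]
ft_force: [-0.7, 1.0, 0.3]
width: 31.2
```

```bash
python3 -c "
from h import *
delta([576-.282*76,-219+.96*76,45],16.4)"
```

```text
t 4.25 pos [ 578.4 -217.1   48.9] w 31.2 F [-0.7  1.   0.3] jaw yaw 16.43
shift [  3.4  -2.7 -74.9] turn [ 0.02  0.38 -0.15]
```

Emit:
{"op": "carry_out", "data": {"commands": [[0, 0, 0, 0, 0, 0], [0, 0, 0, 0, 0, 0], [0, 0, 0, 0, 0, 0], [0, 0, 0, 0, 0, 0]]}}

```text
t: 4.75
ee_pos: [576.4, -217.4, 48.9]
orientation: [0.991, 1.328, -0.998]
ft_force: [-0.6, -0.1, 0.7]
width: 14.2
```

Emit:
{"op": "carry_out", "data": {"commands": [[0, 0, -0.012, 0, 0, 0], [0, 0, -0.012, 0, 0, 0], [0, 0, -0.012, 0, 0, 0], [0, 0, -0.012, 0, 0, 0], [0, 0, -0.012, 0, 0, 0], [0, 0, -0.005, 0, 0, 0]]}}

```text
t: 5.5
ee_pos: [556.6, -150.8, 48.8]
orientation: [0.99, 1.327, -0.998]
ft_force: [-1.4, -2.6, 0.2]
width: 13.8
```

```bash
python3 -c "
from h import *
delta([576-.282*76,-219+.96*76,45],16.4)"
```

```text
t 5.5 pos [ 556.6 -150.8   48.8] w 13.8 F [-1.4 -2.6  0.2] jaw yaw 16.51
shift [ 3.8 -0.6 -5.2] turn [0.11 0.36 0.06]
```

Emit:
{"op": "carry_out", "data": {"commands": [[0, 0, -0.005, 0, 0, 0], [0, 0, -0.005, 0, 0, 0], [0, 0, -0.003, 0, 0, 0], [0, 0, 0, 0, 0, 0]]}}

```text
t: 6.0
ee_pos: [555.1, -146.0, 48.8]
orientation: [0.981, 1.316, -0.998]
ft_force: [-1.0, 1.6, 3.8]
width: 13.8
```

```bash
python3 -c "
from h import *
delta([576-.282*76,-219+.96*76,45],16.4)
d=get('wrist');t=get('top')
cv2.imwrite('pics/w3.png',np.hstack([d['pixels'][:,80:400],cv2.resize(t['pixels'][185:295,285:405],None,fx=3.49,fy=3.49,interpolation=cv2.INTER_CUBIC)[:384]]))"
```

```text
t 6.0 pos [ 555.1 -146.    48.8] w 13.8 F [-1.   1.6  3.8] jaw yaw 16.67
shift [ 3.8 -0.6 -0.2] turn [ 0.27  1.09 -0.08]
```

View pics/w3.png

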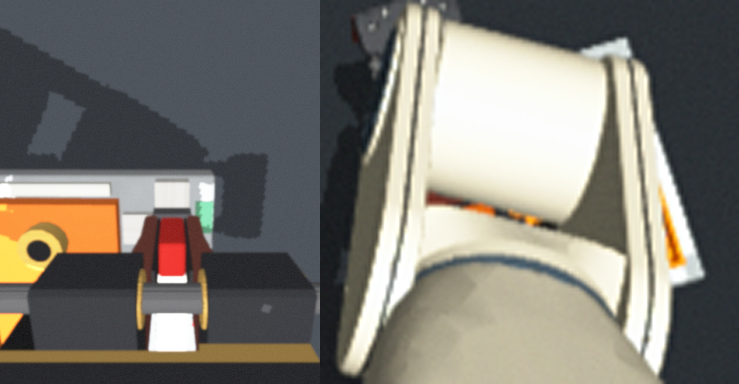

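The knob reached its stop: the arm moved 74.6 mm from a start of about 4.6 mm, then stalled. I'll release it and move over the fin.

Emit:
{"op": "carry_out", "data": {"commands": [[0, 0, 0, 0, 0.5, 0], [0, 0, 0, 0, 0, 0], [0, 0, 0, 0, 0, 0], [0, 0, 0, 0, 0, 0], [0, 0, 0, 0, 0, 0], [0, 0, 0, 0, 0, 0], [-0.02, 0, 0, 0, 0, 0], [-0.03, 0, 0, 0, 0, 0]], "grip": 0}}

```text
t: 7.1
ee_pos: [553.7, -143.2, 98.9]
orientation: [0.986, 1.33, -0.995]
ft_force: [0.6, -0.4, 0.2]
width: 87.0
```

Emit:
{"op": "carry_out", "data": {"commands": [[-0.035, 0, 0, 0, 0, 0], [-0.03, 0, 0, 0, 0, 0], [0, 0, 0, 0, 0, 0]]}}

```text
t: 7.48
ee_pos: [555.6, -143.3, 172.0]
orientation: [0.987, 1.322, -0.992]
ft_force: [-0.4, -0.6, -0.1]
width: 88.0
```

```bash
python3 -c "
from h import *
delta([492,-238,150],16.4)
d=get('wrist');cv2.imwrite('pics/w4.png',d['pixels'])"
```

```text
t 7.47 pos [ 555.6 -143.3  172. ] w 88.0 F [-0.4 -0.6 -0.1] jaw yaw 16.76
shift [ 22.4 -88.3  72.1] turn [ 0.36  0.59 -0.25]
```

Emit:
{"op": "carry_out", "data": {"commands": [[0.005, -0.03, 0.034, 0.3, 0.5, 0], [0.005, -0.03, 0.034, 0, 0, 0], [0.005, -0.029, 0.034, 0, 0, 0], [0, 0, 0, 0, 0, 0], [0, 0, 0, 0, 0, 0]]}}

```text
t: 8.15
ee_pos: [494.9, -267.2, 151.5]
orientation: [0.996, 1.337, -0.993]
ft_force: [-0.3, 0.2, -0.1]
width: 87.8
```

```bash
python3 - <<'E'
from h import *
delta([492,-238,150],16.4)
d=get('wrist');im=d['pixels'].copy()
a=np.radians(16.4);ex=np.array([np.cos(a),np.sin(a),0]);ey=np.array([-np.sin(a),np.cos(a),0]);o=np.array([492,-238,0.])
for x,y,z in[(-7,-22,90),(7,-22,90),(7,22,90),(-7,22,90),(-50,85,32),(50,85,32),(50,-85,32),(-50,-85,32),(0,-55,35.5),(86,70,77)]:
    cv2.circle(im,tuple(int(round(v)) for v in proj(d,o+x*ex+y*ey+[0,0,z])),2,(255,0,255),-1)
cv2.imwrite('pics/w5.png',im)
E
```

```text
t 8.15 pos [ 494.9 -267.2  151.5] w 87.8 F [-0.3  0.2 -0.1] jaw yaw 16.54
shift [  1.7   5.5 -28.8] turn [ 0.14 -0.26  0.09]
```

View pics/w5.png

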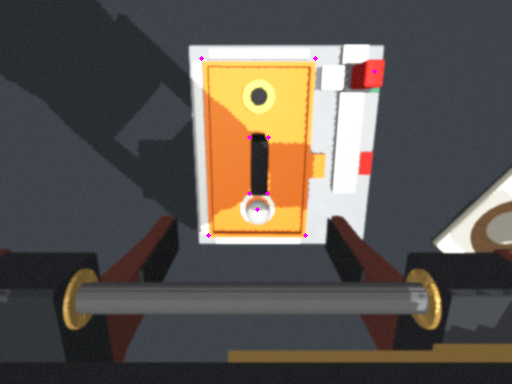

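The overlay points land on the fin (259,165), pocket (257,209) and the tray corners. The knob is at the green end (372,73), where it was predicted to be. Next I grasp the fin.

Emit:
{"op": "carry_out", "data": {"commands": [[0, 0.003, -0.014, 0, 0, 0], [0, 0.003, -0.014, 0, 0, 0], [0, 0, 0, 0, 0, 0], [0.02, 0, 0, 0, 0, 0], [0.02, 0, 0, 0, 0, 0], [0, 0, 0, 0, 0, 0]]}}

```text
t: 8.95
ee_pos: [494.5, -232.1, 111.8]
orientation: [0.99, 1.338, -0.987]
ft_force: [-0.1, 0.2, 0.5]
width: 88.3
```

```bash
python3 -c "
from h import *
delta([492,-238,48],16.4)"
```

```text
t 8.95 pos [ 494.5 -232.1  111.8] w 88.3 F [-0.1  0.2  0.5] jaw yaw 16.98
shift [63.8 -4.1  5.1] turn [ 0.58 -0.19  0.01]
```

Emit:
{"op": "carry_out", "data": {"commands": [[0.015, -0.003, 0.005, 0.5, 0, 0], [0.02, 0, 0, 0, 0, 0], [0.02, 0, 0, 0, 0, 0], [0.006, 0, 0, 0, 0, 0], [0, 0, 0, 0, 0, 0], [0, 0, 0, 0, 0, 0]]}}

```text
t: 9.7
ee_pos: [495.1, -239.9, 50.6]
orientation: [0.997, 1.328, -0.993]
ft_force: [0.8, 0.5, -0.0]
width: 88.1
```

```bash
python3 -c "
from h import *
delta([492,-238,48],16.4)"
```

```text
t 9.7 pos [ 495.1 -239.9   50.6] w 88.1 F [ 0.8  0.5 -0. ] jaw yaw 16.41
shift [ 2.6 -2.5 -2.7] turn [ 0.01  0.03 -0.21]
```

Emit:
{"op": "carry_out", "data": {"commands": [[0.002, -0.003, -0.003, 0, 0, 0], [0, 0, 0, 0, 0, 0]]}}

```text
t: 9.95
ee_pos: [491.7, -238.0, 49.5]
orientation: [0.997, 1.327, -0.993]
ft_force: [0.6, -0.5, 0.3]
width: 88.0
```

Emit:
{"op": "carry_out", "data": {"commands": [[0, 0, 0, 0, 0, 0], [0, 0, 0, 0, 0, 0], [0, 0, 0, 0, 0, 0], [0, 0, 0, 0, 0, 0], [0, 0, 0, 0, 0, 0], [0, 0, 0, 0, 0, 0], [0, 0, 0, 0, 0, 0], [0, 0, 0, 0, 0, 0]], "grip": 1}}

```text
t: 10.95
ee_pos: [492.1, -238.2, 50.1]
orientation: [0.997, 1.326, -0.992]
ft_force: [-0.3, -0.9, 2.2]
width: 13.8
```

Emit:
{"op": "carry_out", "data": {"commands": [[0, 0, 0, 0, 0, 0], [0, 0, 0, 0, 0, 0], [0, 0, 0, 0, 0, 0]]}}

```text
t: 11.32
ee_pos: [492.0, -238.1, 50.1]
orientation: [0.998, 1.326, -0.993]
ft_force: [0.2, -0.4, 1.0]
width: 14.0
```

```bash
python3 -c "
from h import *
delta([492,-238,48],16.4)"
```

```text
t 11.32 pos [ 492.  -238.1   50.1] w 14.0 F [ 0.2 -0.4  1. ] jaw yaw 16.39
shift [ 2.1  0.  -0.1] turn [-0.01  0.13 -0.31]
```

Emit:
{"op": "carry_out", "data": {"commands": [[-0.003, 0, 0, 0, 0, 0], [-0.006, 0, 0, 0, 0, 0], [-0.008, 0, 0, 0, 0, 0], [-0.008, 0, 0, 0, 0, 0], [-0.008, 0, 0, 0, 0, 0], [-0.008, 0, 0, 0, 0, 0], [-0.006, 0, 0, 0, 0, 0], [-0.003, 0, 0, 0, 0, 0]]}}

```text
t: 12.32
ee_pos: [491.1, -237.8, 103.4]
orientation: [0.997, 1.327, -0.993]
ft_force: [0.5, 0.2, -2.8]
width: 14.1
```

```bash
python3 -c "
from h import *
delta([492,-238,157],16.4)
t=get('scene');w=get('wrist')
cv2.imwrite('pics/s6.png',np.hstack([cv2.resize(t['pixels'][120:300,10:210],(427,384)),w['pixels'][:,80:400]]))"
```

```text
t 12.32 pos [ 491.1 -237.8  103.4] w 14.1 F [ 0.5  0.2 -2.8] jaw yaw 16.41
shift [-53.6   1.    0.5] turn [ 0.01  0.1  -0.27]
```

View pics/s6.png

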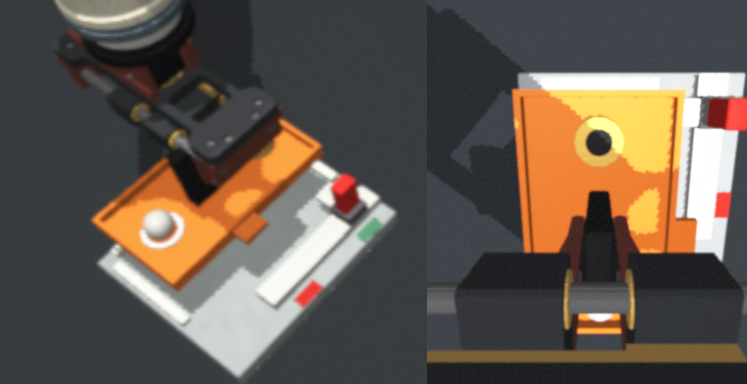

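The tray is off the dock and level. The ball is in its white ring (scene crop 160,227), and the knob is still at the green end. I'll finish the lift and then carry with gentle ramps.

Emit:
{"op": "carry_out", "data": {"commands": [[-0.004, 0, 0, 0, 0, 0], [-0.008, 0, 0, 0, 0, 0], [-0.01, 0, 0, 0, 0, 0], [-0.01, 0, 0, 0, 0, 0], [-0.01, 0, 0, 0, 0, 0], [-0.008, 0.001, -0.002, 0, 0, 0], [-0.003, 0.001, -0.004, 0, 0, 0], [0, 0.002, -0.006, 0, 0, 0]]}}

```text
t: 13.42
ee_pos: [491.3, -224.6, 160.1]
orientation: [0.998, 1.326, -0.993]
ft_force: [-0.4, 0.1, -2.1]
width: 13.6
```

Emit:
{"op": "carry_out", "data": {"commands": [[0, 0.0025, -0.008, 0, 0, 0], [0, 0.003, -0.01, 0, 0, 0], [0, 0.004, -0.012, 0, 0, 0], [0, 0.0045, -0.014, 0, 0, 0], [0, 0.005, -0.016, 0, 0, 0], [0, 0.005, -0.016, 0, 0, 0], [0, 0.005, -0.016, 0, 0, 0], [0, 0.005, -0.016, 0, 0, 0]]}}

```text
t: 14.42
ee_pos: [492.7, -102.6, 159.2]
orientation: [0.998, 1.329, -0.993]
ft_force: [-0.6, 0.4, -3.0]
width: 14.0
```

Emit:
{"op": "carry_out", "data": {"commands": [[0, 0.005, -0.016, 0, 0, 0], [0, 0.005, -0.016, 0, 0, 0], [0, 0.005, -0.016, 0, 0, 0], [0, 0.005, -0.016, 0, 0, 0], [0, 0.005, -0.016, 0, 0, 0], [0, 0.005, -0.016, 0, 0, 0], [0, 0.005, -0.016, 0, 0, 0], [0, 0.005, -0.016, 0, 0, 0]]}}

```text
t: 15.42
ee_pos: [495.2, 41.2, 159.5]
orientation: [0.998, 1.328, -0.993]
ft_force: [0.5, -0.0, -2.7]
width: 14.0
```

```bash
python3 -c "
from h import *
delta([503,231,157],-20.1)
delta([503,231,157],16.4)"
```

```text
t 15.43 pos [495.2  41.2 159.5] w 14.0 F [ 0.5 -0.  -2.7] jaw yaw 16.4
shift [   2.7   61.1 -179.9] turn [36.5  -0.06 -0.23]
t 15.43 pos [495.2  41.2 159.5] w 14.0 F [ 0.5 -0.  -2.7] jaw yaw 16.4
shift [   2.7   61.1 -179.9] turn [ 0.    0.01 -0.23]
```

Emit:
{"op": "carry_out", "data": {"commands": [[0, 0.005, -0.016, 0, 0, 0], [0, 0.005, -0.016, 0, 0, 0], [0, 0.005, -0.016, 0, 0, 0], [0, 0.005, -0.016, 0, 0, 0], [0, 0.005, -0.015, 0, 0, 0], [0, 0.005, -0.014, 0, 0, 0], [0, 0.004, -0.013, 0, 0, 0], [0, 0.004, -0.012, 0, 0, 0]]}}

```text
t: 16.42
ee_pos: [498.4, 174.3, 159.5]
orientation: [0.998, 1.329, -0.992]
ft_force: [0.3, 0.1, -4.5]
width: 13.7
```

Emit:
{"op": "carry_out", "data": {"commands": [[0, 0.004, -0.011, 0, 0, 0], [0, 0.003, -0.009, 0, 0, 0], [0, 0.002, -0.007, 0, 0, 0], [0, 0.002, -0.005, 0.5, 0, 0], [0, 0.001, -0.003, 1, 0, 0], [0, 0, -0.001, 1.5, 0, 0], [0, 0, 0, 2, 0, 0], [0, 0, 0, 2.5, 0, 0]]}}

```text
t: 17.42
ee_pos: [499.8, 214.7, 159.4]
orientation: [1.102, 1.273, -1.097]
ft_force: [0.5, -0.8, -3.2]
width: 14.1
```

Emit:
{"op": "carry_out", "data": {"commands": [[0, 0, 0, 2.5, 0, 0], [0, 0, 0, 2.5, 0, 0], [0, 0, 0, 2.5, 0, 0], [0, 0, 0, 2.5, 0, 0], [0, 0, 0, 2.5, 0, 0], [0, 0, 0, 2.5, 0, 0], [0, 0, 0, 2.5, 0, 0], [0, 0, 0, 2.5, 0, 0]]}}

```text
t: 18.42
ee_pos: [499.7, 212.4, 159.5]
orientation: [1.377, 1.09, -1.373]
ft_force: [-0.3, -0.4, -2.2]
width: 13.9
```

```bash
python3 -c "
from h import *
delta([503,231,157],-20.1)"
```

```text
t 18.43 pos [499.7 212.4 159.5] w 13.9 F [-0.3 -0.4 -2.2] jaw yaw -13.06
shift [  2.5  -1.  -18.8] turn [ 7.04 -0.04 -0.18]
```

Emit:
{"op": "carry_out", "data": {"commands": [[0, 0, -0.001, 2, 0, 0], [0, 0, -0.003, 1.5, 0, 0], [0, 0, -0.005, 1, 0, 0], [0, 0, -0.005, 0.5, 0, 0], [0, 0, -0.003, 0, 0, 0], [0, 0, -0.001, 0, 0, 0], [0, 0, 0, 0, 0, 0], [0, 0, 0, 0, 0, 0]]}}

```text
t: 19.42
ee_pos: [505.4, 230.2, 159.4]
orientation: [1.444, 1.036, -1.44]
ft_force: [0.0, 0.1, -3.1]
width: 13.7
```

```bash
python3 - <<'E'
from h import *
delta([503,231,157],-20.1)
s=get('scene');w=get('wrist')
for n,d in(("s7",s),("w7",w)):
    im=d["pixels"].copy();a=np.radians(-20.1);ex=np.array([np.cos(a),np.sin(a),0]);ey=np.array([-np.sin(a),np.cos(a),0]);o=np.array([503,231,0.])
    for x,y,z in[(-50,85,139),(50,85,139),(50,-85,139),(-50,-85,139),(0,-55,142.5)]:
        cv2.circle(im,tuple(int(round(v)) for v in proj(d,o+x*ex+y*ey+[0,0,z])),2,(255,0,255),-1)
    (s if n=="s7" else w)["im"]=im
cv2.imwrite('pics/f7.png',np.hstack([cv2.resize(s["im"][0:230,200:440],(400,384)),w["im"][:,60:450]]))
E
```

```text
t 19.43 pos [505.4 230.2 159.4] w 13.7 F [ 0.   0.1 -3.1] jaw yaw -18.49
shift [ 2.4 -2.5 -0. ] turn [ 1.61 -0.03 -0.18]
```

View pics/f7.png

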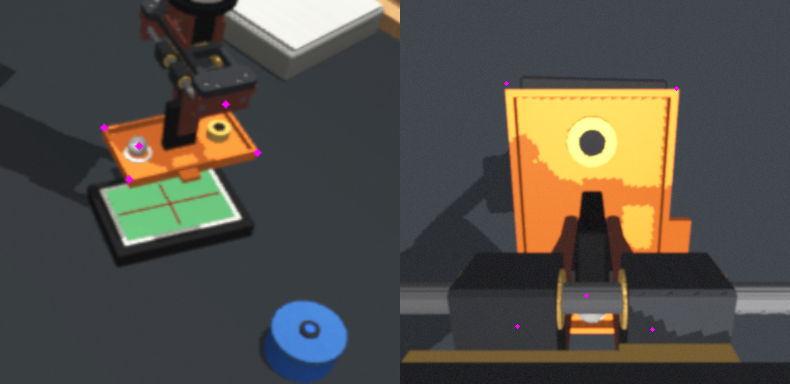

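The tray is held level over the window at about 100 mm. Its corners match the predicted marks, and the ball is in its ring (137,148). I'll let it settle, then hand in.

Emit:
{"op": "carry_out", "data": {"commands": [[0, -0.002, 0, 1, 0, 0], [0, 0, 0, 0, 0, 0], [0, 0, 0, 0, 0, 0], [0, 0, 0, 0, 0, 0], [0, 0, 0, 0, 0, 0], [0, 0, 0, 0, 0, 0]]}}

```text
t: 20.27
ee_pos: [503.3, 230.7, 159.5]
orientation: [1.458, 1.025, -1.454]
ft_force: [0.9, 0.1, -3.5]
width: 14.0
```

```bash
python3 -c "
from h import *
delta([503,231,157],-20.1)
print(np.abs(ctrl.get_obs()['qvel']).max())
print(ctrl.close_job())"
```

```text
t 20.27 pos [503.3 230.7 159.5] w 14.0 F [ 0.9  0.1 -3.5] jaw yaw -19.58
shift [ 2.5 -0.4 -0.2] turn [ 0.52 -0.03 -0.18]
0.0013656307718137642
the job is handed in; nothing more can be done
None
```

I slid the latch to its green end, lifted the tray by its fin, and carried it over the scanner window. I handed the job in still holding it there, at t = 20.3 s of the 64 s allowed; the interface gives no verdict.

**Final pose:** the gripper is within 1 mm of the measured window centre and 0.5° of the window's long side, and level to about 0.2°. The underside is about 102 mm above the glass, worked out from the gripper height. The arm is at rest, with the fingers 14 mm apart on the fin and 3.5 N of load.

**Latch:** it stalled at the end stop, and later pictures before and after the lift showed the knob at the green mark.

**Ball:** it was in its ring in the last picture.

**Bystanders:** I did not re-measure their positions at the end, but the arm's path stayed well clear of them.

No check failed. The only disagreement was about 3 mm between the drawn tray corners and the picture before the grasp.

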